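# Make up a shelf hardware kit to its weight on a spring scale

### The job

The tray of the scale already holds a box of clips: add collars and nuts from the mat, one by one and set down gently, until the needle rests in the green band. The clip box stays in the tray, parts you do not need stay on the mat or bench, and the wooden box, the cup and the red wheel are left alone.

Things in the scene. Friction and masses are not known exactly. Their poses are not given: they have to be found in the camera images.
- dial (a joint): the scale's pointer, a black needle on the flat white round dial (135 mm across) that lies face up beyond the tray. It shows the load in the tray: 0 = empty, 1 rad per 100 g, turning clockwise seen from above. The green band, the wanted weight, runs from 4.00 to 4.70 (400 to 470 g), then a red band. It settles in about 0.5 s
- tray: the scale's square aluminium tray. Origin: centre of its inner floor, z up, x and y along its sides, x towards the dial. Inner floor 200 x 200 mm, walls 4 mm thick, rim 13 mm above the inner floor. Empty, its floor is 75 mm above the work surface; it stands on a spring and sinks 5 mm per 100 g (stop at 32 mm), so a hand can easily push it down
- scale: the grey spring scale, fixed to the bench, place and turn vary; origin on the work surface under the tray's centre, x towards the dial. The dial's drum, 144 mm across, top at 60 mm height, is centred 185 mm from the origin along x
- clipbox_mid (a point): centre of a small closed wooden box of clips, 80 x 60 x 40 mm (lid 83 x 63 mm; x along the long side), that already lies in the tray, part of the kit; its weight varies widely and is not known (about 90 to 235 g)
- collar_a_mid (a point): centre of a brass-coloured shaft collar lying flat: ring of 42 mm outer and 24 mm inner diameter, 20 mm tall; it weighs about 140 g, 126 to 154 g
- collar_b_mid (a point): centre of a brass-coloured shaft collar lying flat: ring of 42 mm outer and 24 mm inner diameter, 20 mm tall; it weighs about 140 g, 126 to 154 g
- collar_c_mid (a point): centre of a brass-coloured shaft collar lying flat: ring of 42 mm outer and 24 mm inner diameter, 20 mm tall; it weighs about 140 g, 126 to 154 g
- nut_a_mid (a point): centre of a steel hexagon nut lying flat: 30 mm across flats, 34.6 mm across corners (one corner on its own x axis), 16 mm tall; it weighs about 60 g, 54 to 66 g
- nut_b_mid (a point): centre of a steel hexagon nut lying flat: 30 mm across flats, 34.6 mm across corners (one corner on its own x axis), 16 mm tall; it weighs about 60 g, 54 to 66 g
- nut_c_mid (a point): centre of a steel hexagon nut lying flat: 30 mm across flats, 34.6 mm across corners (one corner on its own x axis), 16 mm tall; it weighs about 60 g, 54 to 66 g
- woodbox_mid (a point): centre of a closed wooden box, 58 x 58 mm at the lid, 45 mm tall; bystander on the mat among the parts, not to be disturbed
- cup_mid (a point): centre of a white ceramic cup, 58 mm across the rim, 48 mm tall; bystander on the mat among the parts, not to be disturbed
- wheel_mid (a point): centre of a red caster wheel lying flat, 58 mm across, 24 mm tall; bystander on the mat among the parts, not to be disturbed
- mat: black rubber mat, 270 x 270 x 3 mm, fixed; origin at the centre of its underside. The three collars, three nuts and three bystanders stand on it in a loose three by three array, about 78 mm apart, in any order, to the left or right of the robot; the scale is on the other side
Not all that is in view belongs to the job. What is shaped like the part that bears collar_b_mid but blue is not meant. What is shaped like the part that bears collar_a_mid but pink is not meant.

How it is judged:
By the outcome, as a careful person would: the job done as asked, in the order asked, and still so for the second after the job is handed in, with the robot touching nothing.
It also fails if it takes over 69 s, if anything falls off the work surface, if the arm or the gripper's body presses on something with over 40 N, if the wrist force passes 120 N, or if a joint passes its speed limit or range.

### The arm

A 6-joint arm with a two-finger parallel gripper is mounted at the origin on the work surface. World frame = base frame: x ahead of the robot, y to its left, z up, the work surface at z = 0. Lengths are in mm, angles in rad, forces in N, time in s.
With the tool pointing down it reaches from about 275 to 750 mm from the base axis. Payload 10.2 kg.
Tool frame: the origin (TCP) lies at the very end of the fingers, on their centre line; the grasp point (between the pads) lies behind it (bot.grip_depth is the y of the grasp point in the tool frame, in mm); y points along the fingers, x is the direction in which the jaws open and shut, and the axes are right-handed (so a half turn about y gives the same grasp; the last joint's range is limited). The gripper opens to 88 mm and grips with 3 to 60 N. Pads are 18 mm wide; open, the fingers measure 123 mm over their backs; the gripper's body (75 mm by 187 mm) begins 45 mm behind the grasp point.
Start: joints at [0.883, 0.313, 1.498, -0, 1.331, -0.223], TCP at [235.341, 469.303, 238.72] pointing down, gripper open.
Joint ranges: [-2.94, 2.94], [-0.97, 2.17], [0.19, 2.56], [-1.23, 4.37], [0.02, 3.11], [-2.88, 2.88]. Speed limits (rad/s): [2.39, 2.39, 3.01, 3.14, 3.14, 3.14].

### API

Orientations are given as a unit quaternion [x, y, z, w].
In Python, from cell import bot gives the robot as it stands. The module is installed in compiled form; this text tells all that it offers.
- The arm moves only by the tool servo_tool, never from a script. Its argument "increments" is a list of rows, each a list of 7 numbers: the opening, from -1 (shut) to 1 (fully open), then the shift along the tool's x, y, z in units of 40 mm (1.0 is 40 mm), then the turn, a rotation vector about the tool's x, y, z in units of 6 degrees (1.0 is 6 degrees). In form: [[fingers, tx, ty, tz, wx, wy, wz], ...]. A call has 1 to 12 rows; each row shifts and turns the commanded pose from where the row before left it, along the tool's axes as they then stand; what a row does not reach is not made up. A row lasts 1/8 s, in which the tool goes at most 62.5 mm and 10.7 degrees, less where a joint would pass 70% of its speed; a pose out of reach is approached as far as the arm can. A call is refused whole if a number of a shift passes 1 or a number of a turn 1, either way. A call with a gripper value outside its range is refused whole. The fingers move at their own pace and stop on an object; "force" is the grip in N (left out, the last holds). Time passes only in rows, so rows that do not move let the fingers close. It gives the time, the measured TCP pose, the force and the opening at its end, in the units of the state.
- bot.get_obs(): the state, without advancing time (a new reading comes with each control period).
- bot.snapshot(name): name is "side" or "top"; returns (picture, depth): 400x640x3 uint8, red, green, blue; 400x640 float32, mm along the optical axis (not along the pixel's ray), 0 where there is no reading.
- bot.camera_params(name): a dict with "intrinsics" (3x3 intrinsics, pixels), "xyz" and "attitude" of the camera in the world. Camera axes: x right, y down, z forward; pixel columns grow to the right and rows downward; lengths in mm; the calibration is good to about 2 mm. A picture is of the moment at which its call begins. camera_params takes no time and is no camera call.
- bot.hand_in(): hands the job in, once; it reports no verdict.
The state is a dict: "time": time; "qpos": joint angles; "joint_velocities": joint speeds; "tau": joint torques, N m; "position": TCP position; "orientation": TCP orientation; "wrist_force": force on the tool from outside, world axes, zero at the start; "wrist_torque": the same for the moment, N m; "finger_gap": finger opening in mm.
Only numpy, scipy, OpenCV 4.12 (cv2) and the standard library are available. Lean on these libraries where they do the work, as an engineer would, in place of code of your own. Each camera call takes 0.05 s, during which the arm holds its last target.

## Working session

There is one attempt and no reset: what is moved stays moved. The work goes in short steps, Python scripts to look and compute and a tool call to move; the robot and the scene stay as the last step left them, time stands still between calls to the robot, and variables do not carry over. Pictures are saved under pics/ and viewed, and the job is handed in when it is done.

Besides the shell and the picture viewer there is one more tool, called as name(argument=value, ...) on one line, values as JSON. servo_tool: Moves the arm, as the interface text tells. Its arguments: {"type":"object","properties":{"increments":{"type":"array"},"force":{"type":"number"}},"required":["increments"]}

```bash
mkdir -p pics; ls; python3 - <<'E'
from cell import bot
import cv2, numpy as np
for n in ("side","top"):
    p,d=bot.snapshot(n); cv2.imwrite(f"pics/{n}0.png",p[:,:,::-1]); np.savez(f"{n}0.npz",p=p,d=d)
    c=bot.camera_params(n); print(n,c)
print(bot.get_obs(), bot.grip_depth)
E
```

```text
pics
side {'intrinsics': array([[397.31942086,   0.        , 310.46460395],
       [  0.        , 397.31942086, 198.30834569],
       [  0.        ,   0.        ,   1.        ]]), 'xyz': array([ 270.56850311, -628.27932743,  847.30760971]), 'attitude': array([ 0.90961904, -0.21546174,  0.08173354, -0.34567191])}
top {'intrinsics': array([[394.58019257,   0.        , 319.58153309],
       [  0.        , 394.58019257, 194.97244369],
       [  0.        ,   0.        ,   1.        ]]), 'xyz': array([ 369.34980541,  -45.91217214, 1067.884339  ]), 'attitude': array([-0.68693499,  0.71805691, -0.07890249,  0.07930319])}
{'time': 0.1, 'qpos': array([ 8.82593932e-01,  3.13366615e-01,  1.49832134e+00,  9.67581500e-06,
        1.33098849e+00, -2.23408065e-01]), 'joint_velocities': array([ 6.90263491e-05, -1.43584595e-03, -1.55906415e-03, -3.47982454e-04,
        9.72637422e-04,  9.72426949e-04]), 'tau': array([ 1.85281795e-03, -4.02816796e+01, -2.52645475e+01,  6.95727300e-02,
        3.42117611e-02, -1.38201634e-05]), 'position': array([235.20487971, 469.13659314, 238.24730266]), 'orientation': array([ 0.60183522,  0.37103872, -0.37176598, -0.60159347]), 'wrist_force': array([ 0.14237946,  0.14817127, -1.35201027]), 'wrist_torque': array([-0.03803482,  0.04514622, -0.03368418]), 'finger_gap': 87.8689575406965} -18.700000000000003
```

View pics/side0.png

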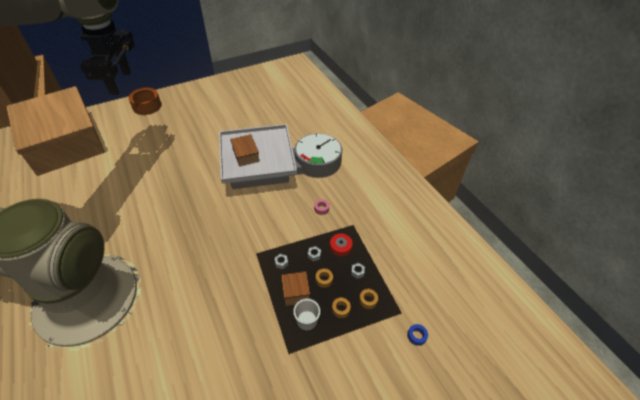

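View pics/top0.png

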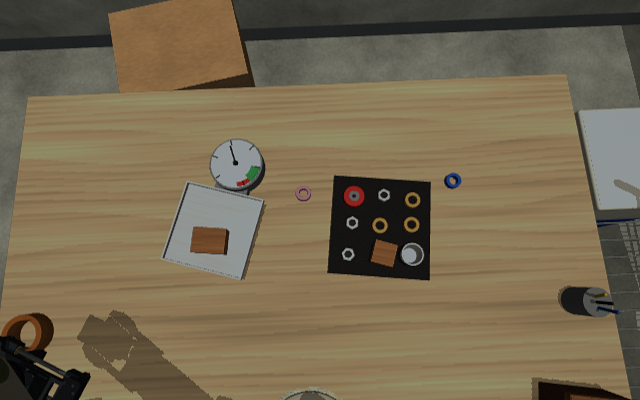

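```bash
cat > h.py <<'E'
import numpy as np, cv2
from scipy.spatial.transform import Rotation as R
from cell import bot
def cam(n):
    c=bot.camera_params(n); return c["intrinsics"],np.array(c["xyz"]),R.from_quat(c["attitude"]).as_matrix()
def ray(n,uv,z):
    K,o,M=cam(n); uv=np.atleast_2d(uv).astype(float)
    d=(M@np.linalg.inv(K)@np.c_[uv,np.ones(len(uv))].T).T
    return o+d*((z-o[2])/d[:,2])[:,None]
def proj(n,P):
    K,o,M=cam(n); q=(K@M.T@(np.atleast_2d(P)-o).T).T
    return q[:,:2]/q[:,2:]
def cloud(n,d):
    K,o,M=cam(n); v,u=np.indices(d.shape)
    p=np.stack([(u-K[0,2])/K[0,0]*d,(v-K[1,2])/K[1,1]*d,d],-1)
    return p@M.T+o
E
python3 - <<'E'
from h import *
T=np.load("top0.npz"); S=np.load("side0.npz")
a=cv2.resize(T["p"][120:290,150:320,::-1],None,fx=3.5,fy=3.5,interpolation=cv2.INTER_CUBIC)
cv2.imwrite("pics/c1.png",a)
a=cv2.resize(T["p"][165:290,320:470,::-1],None,fx=4,fy=4,interpolation=cv2.INTER_CUBIC)
cv2.imwrite("pics/c2.png",a)
for n,I in(("top",T),("side",S)):
    P=cloud(n,I["d"]); hsv=cv2.cvtColor(I["p"],cv2.COLOR_RGB2HSV)
    print(n,R.from_quat(bot.camera_params(n)["attitude"]).as_matrix()[:,2])
    # height mask segmentation
    uv=dict(top=[(236,163),(215,225),(209,240),(380,210),(354,196),(384,253),(412,254),(450,300)],side=[(318,150),(270,170),(245,147),(330,240)])[n]
    for q in uv: print(q,np.round(P[q[1],q[0]],1))
E
```

```text
top [ 0.22229017 -0.00436068 -0.9749708 ]
(236, 163) [695.1 167.8  65. ]
(215, 225) [530.9 220.8  66.5]
(209, 240) [488.2 224.4 105.9]
(380, 210) [ 562.2 -214.1    4.5]
(354, 196) [ 599.  -143.1   29.8]
(384, 253) [ 441.7 -207.9   53.2]
(412, 254) [ 438.8 -288.5   11.6]
(450, 300) [ 316.4 -378.4    1.1]
side [ 0.29765091  0.59363861 -0.74766111]
(318, 150) [691.5 161.   57.3]
(270, 170) [528.4 140.1  63.9]
(245, 147) [487.2 214.7 107.1]
(330, 240) [ 578.6 -124.1   25.5]
```

View pics/c1.png

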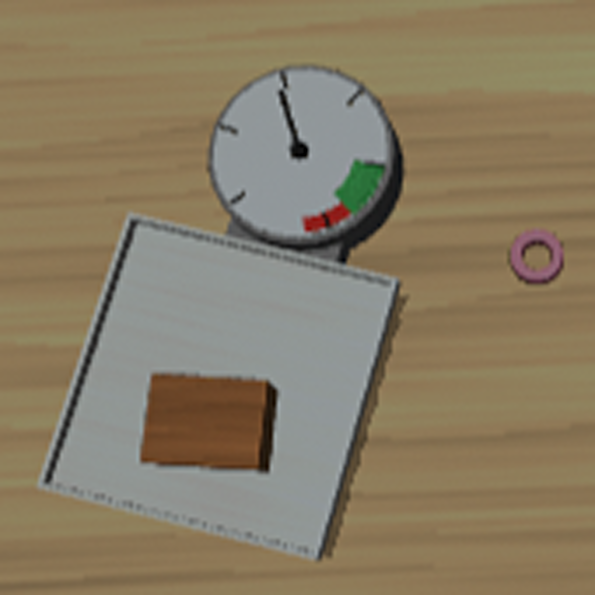

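View pics/c2.png

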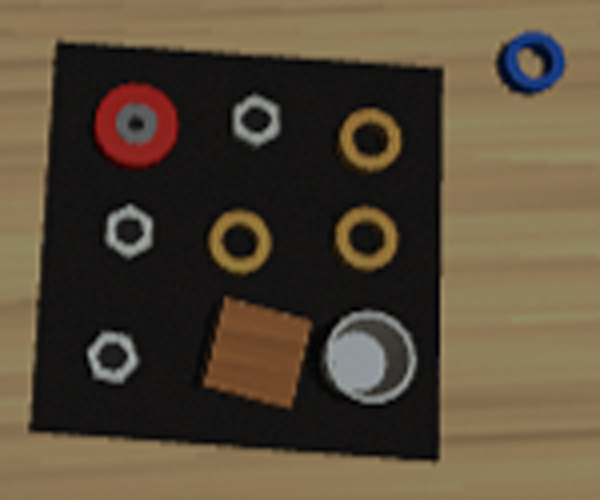

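```bash
cat > m.py <<'E'
from h import *
def parts(n,p,zt):
    hsv=cv2.cvtColor(p,cv2.COLOR_RGB2HSV); 
    return hsv
def dial(n,p,z=60,c0=None,r=75,save=None):
    # rectify dial plane to metric 4px/mm, x up (world x up, y left)
    s=4; N=int(2*r*s)
    g=np.array([[c0[0]+r,c0[1]+r],[c0[0]+r,c0[1]-r],[c0[0]-r,c0[1]-r],[c0[0]-r,c0[1]+r]])
    uv=proj(n,np.c_[g,np.full(4,z)])
    H=cv2.getPerspectiveTransform(uv.astype(np.float32),np.float32([[0,0],[N,0],[N,N],[0,N]]))
    return cv2.warpPerspective(p,H,(N,N),flags=cv2.INTER_CUBIC)
E
python3 - <<'E'
from m import *
T=np.load("top0.npz"); S=np.load("side0.npz")
for n,I in(("top",T),("side",S)):
    p=I["p"]; P=cloud(n,I["d"]); hsv=cv2.cvtColor(p,cv2.COLOR_RGB2HSV)
    print(n)
    # region on mat
    roi=np.zeros(p.shape[:2],np.uint8)
    # brass/steel masks
    X,Y,Z=P[...,0],P[...,1],P[...,2]
    near=(X>380)&(X<680)&(Y>-340)&(Y<-60)&(Z>8)
    for nm,m in dict(brass=(hsv[...,0]>12)&(hsv[...,0]<28)&(hsv[...,1]>120)&(hsv[...,2]>110),steel=(hsv[...,1]<40)&(hsv[...,2]>110),red=((hsv[...,0]<6)|(hsv[...,0]>172))&(hsv[...,1]>150)&(hsv[...,2]>110),wood=(hsv[...,0]<14)&(hsv[...,0]>5)&(hsv[...,1]>100)).items():
        m=(m&near).astype(np.uint8)
        cs,_=cv2.findContours(m,cv2.RETR_EXTERNAL,cv2.CHAIN_APPROX_NONE)
        for c in cs:
            if cv2.contourArea(c)<40: continue
            (u,v),r=cv2.minEnclosingCircle(c); 
            zt=dict(brass=23,steel=19,red=27,wood=48)[nm]
            w=ray(n,c[:,0,:],zt)[:,:2]; (x,y),rr=cv2.minEnclosingCircle(w.astype(np.float32))
            print(nm,np.round([u,v,cv2.contourArea(c)]),"xy",np.round([x,y],1),"r",round(rr,1))
    # mat corners
    w=(hsv[...,2]<60)&(Z<9)&(X>350)&(X<720)&(Y>-380)&(Y<-40)
    w=cv2.morphologyEx(w.astype(np.uint8),cv2.MORPH_CLOSE,np.ones((9,9)))
    cs,_=cv2.findContours(w,cv2.RETR_EXTERNAL,cv2.CHAIN_APPROX_NONE); c=max(cs,key=cv2.contourArea)
    print("mat",cv2.minAreaRect(ray(n,c[:,0],3)[:,:2].astype(np.float32)))
    # tray
    k=(hsv[...,1]<60)&(Z>55)&(Z<85)&(X>380)&(X<660)&(Y>60)&(Y<320)
    pts=P[k]; print("tray floorz",np.percentile(pts[:,2],[5,25,50,75,95]))
    w=pts[:,:2].astype(np.float32); print(cv2.minAreaRect(w))
    k=(hsv[...,1]>90)&(Z>95)&(Z<120)&(X>380)&(X<660)&(Y>60)&(Y<320)
    k=cv2.morphologyEx(k.astype(np.uint8),cv2.MORPH_OPEN,np.ones((3,3)))>0
    print("clip",np.median(Z[k]),cv2.minAreaRect(P[k][:,:2].astype(np.float32)))
    k=(hsv[...,1]<60)&(Z>50)&(Z<75)&(X>600)&(X<800)&(Y>80)&(Y<260)&(hsv[...,2]>100)
    print("dial z",np.median(Z[k]),cv2.minEnclosingCircle(P[k&(X>625)][:,:2].astype(np.float32)))
    a=dial(n,p,60,(694,165)); cv2.imwrite(f"pics/d_{n}.png",a[...,::-1])
E
```

```text
top
brass [384. 253. 352.] xy [ 444.6 -211.3] r 38.2
brass [380. 225. 152.] xy [ 518.8 -207.1] r 19.9
brass [411. 224. 154.] xy [ 517.2 -291.3] r 19.9
brass [412. 199. 146.] xy [ 584.3 -300.6] r 20.0
steel [348. 254.  90.] xy [ 446.7 -117.4] r 15.3
steel [412. 253. 354.] xy [ 439.4 -286.8] r 29.3
steel [352. 222.  90.] xy [ 530.3 -133.3] r 16.3
steel [384. 194.  82.] xy [ 601.7 -224.9] r 15.9
red [354. 196. 292.] xy [ 600.9 -142.6] r 27.6
wood [384. 252. 424.] xy [ 443.6 -208.7] r 39.4
mat ((518.783203125, -210.17123413085938), (269.8963928222656, 267.7855224609375), 83.35995483398438)
tray floorz [62.19311403 65.9537064  67.43761291 69.02711187 79.65774067]
((549.7671508789062, 215.0808868408203), (208.91253662109375, 267.4608154296875), 73.4200210571289)
clip 107.21865480586723 ((488.5378723144531, 226.4019775390625), (83.40442657470703, 60.640987396240234), 83.417724609375)
dial z 58.92813949022752 ((689.4853515625, 193.0324249267578), 92.21402740478516)
side
brass [341. 306. 220.] xy [ 515.6 -291.7] r 20.6
brass [368. 297. 213.] xy [ 582.3 -301. ] r 20.6
brass [295. 284. 506.] xy [ 446.6 -195.3] r 39.3
brass [324. 276. 187.] xy [ 517.1 -207.8] r 20.6
steel [306. 311. 496.] xy [ 442.  -266.1] r 30.3
steel [358. 269. 100.] xy [ 600.6 -225.3] r 16.7
steel [281. 260.  94.] xy [ 445.7 -117.4] r 16.2
steel [314. 252.  90.] xy [ 528.  -133.3] r 16.3
red [341. 242. 302.] xy [ 598.3 -144.1] r 28.5
wood [295. 285. 556.] xy [ 440.8 -211.5] r 40.0
mat ((517.263671875, -211.29119873046875), (265.1072692871094, 265.5249938964844), 83.35482025146484)
tray floorz [61.77760308 64.74290553 66.02227546 67.88703168 78.41827088]
((547.3831787109375, 214.812744140625), (215.15061950683594, 268.37158203125), 73.84230041503906)
clip 105.34788666498798 ((487.1459655761719, 224.49081420898438), (85.5017318725586, 62.005069732666016), 83.81990814208984)
dial z 56.90709746459402 ((687.638916015625, 189.294189453125), 91.11480712890625)
```

```bash
python3 - <<'E'
from m import *
a=cv2.imread("pics/d_top.png");b=cv2.imread("pics/d_side.png")
cv2.imwrite("pics/d2.png",cv2.resize(np.hstack([a,b]),None,fx=.65,fy=.65,interpolation=cv2.INTER_AREA))
E
```

```text
(no output)
```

View pics/d2.png

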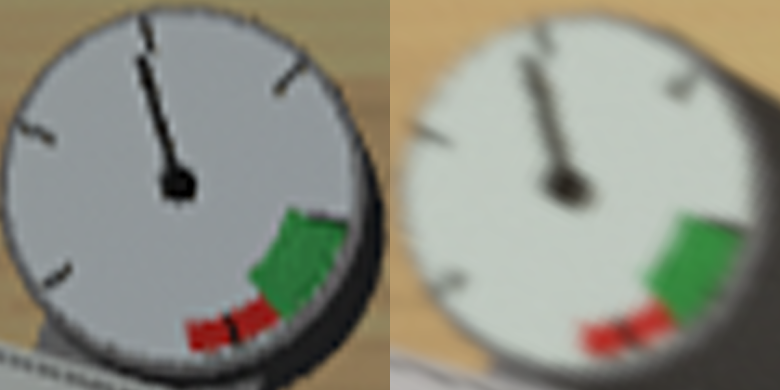

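```bash
cat >> m.py <<'E'
def read(n,p,c0=(694,165),verbose=True):
    a=dial(n,p,60,c0).astype(np.float32); s=4
    hsv=cv2.cvtColor(a.astype(np.uint8),cv2.COLOR_RGB2HSV)
    # hub: dark blob near centre
    g=a.max(2); m=(g<70).astype(np.uint8); N=len(m)
    yy,xx=np.indices(m.shape)
    e=cv2.erode(m,np.ones((13,13)))
    k=(np.hypot(xx-N/2,yy-N/2)<80)&(e>0)
    cx,cy=xx[k].mean(),yy[k].mean()
    pol=cv2.warpPolar(a,(300,1440),(cx,cy),300,cv2.WARP_POLAR_LINEAR)  # rows angle 0.25deg cw from image right
    v=pol.max(2)
    def peaks(pr,th):
        pr=pr.max()-0*pr-pr if 0 else np.median(pr)-pr
        out=[];on=np.r_[pr>th]; lab,nn=__import__("scipy.ndimage",fromlist=["x"]).label(on)
        for i in range(1,nn+1):
            j=np.where(lab==i)[0]; out.append((round(np.average(j,weights=pr[j])*.25,1),len(j)))
        return out
    nd=peaks(v[:,60:160].mean(1),25); tk=peaks(v[:,228:250].mean(1),22)
    hp=cv2.warpPolar(hsv,(300,1440),(cx,cy),300,0); gm=((hp[...,0]>45)&(hp[...,0]<85)&(hp[...,1]>100))[:,185:245].mean(1)
    j=np.where(gm>.5)[0]*.25
    world=(c0[0]+(N/2-cy)/s,c0[1]+(N/2-cx)/s)
    g0,g1=(j.min(),j.max()) if len(j) else (np.nan,np.nan)
    print(n,"hub",np.round(world,1),"needle",nd,"ticks",tk,"green",g0,g1)
    return nd,g0,g1
E
python3 - <<'E'
from m import *
for n in("top","side"): read(n,np.load(n+"0.npz")["p"])
E
```

```text
top hub [698.6 171.6] needle [(np.float64(253.4), 56)] ticks [(np.float64(31.9), 173), (np.float64(69.5), 22), (np.float64(141.9), 24), (np.float64(199.8), 23), (np.float64(258.4), 23), (np.float64(316.3), 19)] green 14.75 52.0
side hub [697.5 172.2] needle [(np.float64(254.4), 106)] ticks [(np.float64(32.2), 170), (np.float64(68.3), 32), (np.float64(140.5), 27), (np.float64(200.2), 28), (np.float64(260.5), 29), (np.float64(319.3), 31)] green 15.5 49.0
```

```bash
python3 - <<'E'
from m import *
tiles=[]
for n in("top","side"):
    p=np.load(n+"0.npz")["p"]
    for nm,c in dict(T=(601,-225),M=(529,-133.3),L=(446.3,-117.4)).items():
        a=dial(n,p,19,c,r=25); g=a.max(2).astype(np.float32)
        N=len(g); yy,xx=np.indices(g.shape)
        m=(g>95)
        m=m.astype(np.uint8); cs,_=cv2.findContours(m,cv2.RETR_EXTERNAL,cv2.CHAIN_APPROX_NONE); k=max(cs,key=cv2.contourArea)
        (M)=cv2.moments(k); cx,cy=M["m10"]/M["m00"],M["m01"]/M["m00"]
        h=k[:,0]; x=(cy-h[:,1])/4; y=(cx-h[:,0])/4   # world x up, y left
        th=np.arctan2(y,x); r=np.hypot(x,y)
        o=np.argsort(th); tt=np.linspace(-np.pi,np.pi,720,endpoint=False); rr=np.interp(tt,th[o],r[o],period=2*np.pi)
        f=np.mean(rr*np.exp(6j*tt)); ang=np.degrees(np.angle(f))/6
        print(n,nm,"corner dir deg (mod60)",round(ang%60,1),"amp",round(2*abs(f),2),"r",round(rr.mean(),1),"centre",round(c[0]+(N/2-cy)/4,1),round(c[1]+(N/2-cx)/4,1))
        tiles.append(a)
cv2.imwrite("pics/nuts.png",np.vstack([np.hstack(tiles[:3]),np.hstack(tiles[3:])])[...,::-1])
E
```

```text
top T corner dir deg (mod60) 59.2 amp 0.77 r 15.8 centre 601.8 -225.0
top M corner dir deg (mod60) 52.9 amp 0.85 r 15.7 centre 529.4 -133.9
top L corner dir deg (mod60) 15.2 amp 0.79 r 15.7 centre 446.4 -117.7
side T corner dir deg (mod60) 56.1 amp 0.71 r 16.6 centre 600.1 -224.9
side M corner dir deg (mod60) 52.3 amp 0.74 r 16.7 centre 528.2 -133.7
side L corner dir deg (mod60) 16.5 amp 0.79 r 16.7 centre 445.1 -117.6
```

View pics/nuts.png

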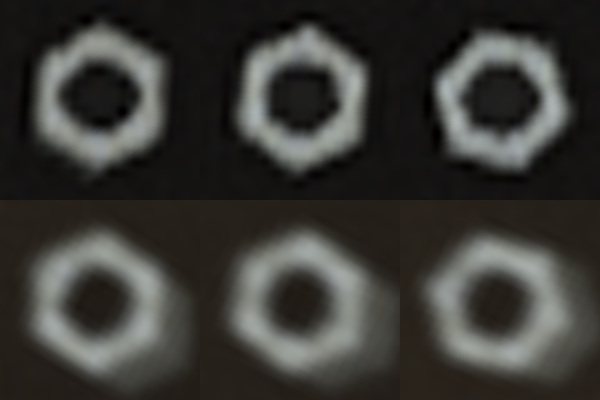

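```bash
cat > plan.py <<'E'
from h import *
import sys
# usage: plan.py x y z jaw_deg
def plan(x,y,z,j):
    o=bot.get_obs(); p=np.array(o["position"]); M=R.from_quat(o["orientation"]).as_matrix()
    yaw=np.degrees(np.arctan2(M[1,0],M[0,0]))
    print("t",round(o["time"],2),"pos",np.round(p,1),"jaw yaw",round(yaw,1),"down",np.round(M[:,1],3),"gap",round(o["finger_gap"],1),"q",np.round(o["qpos"],2),"F",np.round(o["wrist_force"],1))
    for k in(0,180):
        d=(j+k-yaw+180)%360-180   # world z rotation; tool y is down => wy=-d
        yv=np.radians(yaw+d); X=np.array([np.cos(yv),np.sin(yv),0]); Y=np.array([0,0,-1.]); Z=np.cross(X,Y)
        D=np.array([x,y,z])-p
        print("wy units total",round(-d/6,2),"q6 guess -> shift units in final frame x,y,z:",np.round([D@X/40,D@Y/40,D@Z/40],3),"dyaw",round(d,1))
plan(*map(float,sys.argv[1:5]))
E
python3 plan.py 583 -301 120 90
```

```text
t 0.1 pos [235.2 469.1 238.2] jaw yaw 63.4 down [-0.001 -0.001 -1.   ] gap 87.9 q [ 0.88  0.31  1.5   0.    1.33 -0.22] F [ 0.1  0.1 -1.4]
wy units total -4.44 q6 guess -> shift units in final frame x,y,z: [-19.253   2.956  -8.695] dyaw 26.6
wy units total 25.56 q6 guess -> shift units in final frame x,y,z: [19.253  2.956  8.695] dyaw -153.4
```

```bash
cat > rows.py <<'E'
from h import *
import sys
# usage: rows.py x y z jaw N : even world-straight split with rotation; prints tool-frame rows
x,y,z,j=map(float,sys.argv[1:5]); N=int(sys.argv[5])
o=bot.get_obs(); p=np.array(o["position"]); M=R.from_quat(o["orientation"]).as_matrix()
yaw=np.degrees(np.arctan2(M[1,0],M[0,0])); d=(j-yaw+180)%360-180
print("t",round(o["time"],2),"pos",np.round(p,1),"yaw",round(yaw,1),"gap",round(o["finger_gap"],1),"F",np.round(o["wrist_force"],1),"dyaw",round(d,1),"q6 end",round(np.degrees(np.arctan2(y,x))-(yaw+d),1), "tilt",np.round(M[:2,1],4))
D=(np.array([x,y,z])-p)/N/40
print("wy per row",round(-d/6/N,3))
for i in range(N):
    a=np.radians(yaw+d*i/N); X=np.array([np.cos(a),np.sin(a),0]);Y=np.array([0,0,-1.]);Z=np.cross(X,Y)
    print(np.round([D@X,D@Y,D@Z],2).tolist())
E
python3 rows.py 583 -301 110 -45 22
```

```text
t 0.1 pos [235.2 469.1 238.2] yaw 63.4 gap 87.9 F [ 0.1  0.1 -1.4] dyaw -108.4 q6 end 17.7 tilt [-0.0007 -0.0008]
wy per row 0.821
[-0.61, 0.15, -0.75]
[-0.54, 0.15, -0.79]
[-0.47, 0.15, -0.84]
[-0.39, 0.15, -0.88]
[-0.32, 0.15, -0.91]
[-0.24, 0.15, -0.93]
[-0.16, 0.15, -0.95]
[-0.08, 0.15, -0.96]
[0.01, 0.15, -0.96]
[0.09, 0.15, -0.96]
[0.17, 0.15, -0.95]
[0.25, 0.15, -0.93]
[0.33, 0.15, -0.9]
[0.41, 0.15, -0.87]
[0.48, 0.15, -0.83]
[0.55, 0.15, -0.79]
[0.61, 0.15, -0.74]
[0.68, 0.15, -0.68]
[0.73, 0.15, -0.62]
[0.78, 0.15, -0.56]
[0.83, 0.15, -0.49]
[0.87, 0.15, -0.42]
```

servo_tool(increments=[[0.25,-0.61,0.15,-0.75,0,0.82,0],[0.25,-0.54,0.15,-0.79,0,0.82,0],[0.25,-0.47,0.15,-0.84,0,0.82,0],[0.25,-0.39,0.15,-0.88,0,0.82,0],[0.25,-0.32,0.15,-0.91,0,0.82,0],[0.25,-0.24,0.15,-0.93,0,0.82,0],[0.25,-0.16,0.15,-0.95,0,0.82,0],[0.25,-0.08,0.15,-0.96,0,0.82,0],[0.25,0.01,0.15,-0.96,0,0.82,0],[0.25,0.09,0.15,-0.96,0,0.82,0],[0.25,0.17,0.15,-0.95,0,0.82,0],[0.25,0.25,0.15,-0.93,0,0.82,0]], force=15)

```text
time: 1.6
position: [426.1, 47.0, 166.4]
orientation: [-0.707, -0.026, 0.026, 0.707]
wrist_force: [0.4, -0.3, -0.1]
finger_gap: 54.8
```

servo_tool(increments=[[0.25,0.33,0.15,-0.9,0,0.82,0],[0.25,0.41,0.15,-0.87,0,0.82,0],[0.25,0.48,0.15,-0.83,0,0.82,0],[0.25,0.55,0.15,-0.79,0,0.82,0],[0.25,0.61,0.15,-0.74,0,0.82,0],[0.25,0.68,0.15,-0.68,0,0.82,0],[0.25,0.73,0.15,-0.62,0,0.82,0],[0.25,0.78,0.15,-0.56,0,0.82,0],[0.25,0.83,0.15,-0.49,0,0.82,0],[0.25,0.87,0.15,-0.42,0,0.82,0],[0.25,0,0,0,0,0,0],[0.25,0,0,0,0,0,0]])

```text
time: 3.1
position: [584.5, -301.0, 106.4]
orientation: [-0.654, 0.27, -0.269, 0.654]
wrist_force: [-0.4, 0.8, -0.1]
finger_gap: 55.2
```

```bash
python3 plan.py 583 -301 7 -45;  python3 - <<'E'
from m import *
p,d=bot.snapshot("side"); np.savez("side1.npz",p=p,d=d); t,d2=bot.snapshot("top"); np.savez("top1.npz",p=t,d=d2)
cv2.imwrite("pics/s1.png",np.hstack([cv2.resize(p[190:350,230:430],None,fx=2,fy=2),cv2.resize(t[140:300,300:500],None,fx=2,fy=2)])[...,::-1])
E
```

```text
t 3.1 pos [ 584.5 -301.   106.4] jaw yaw -44.8 down [-0.001  0.001 -1.   ] gap 55.2 q [-0.65  0.72  1.21  0.    1.21  0.13] F [-0.4  0.8 -0.1]
wy units total 0.03 q6 guess -> shift units in final frame x,y,z: [-0.027  2.484 -0.026] dyaw -0.2
wy units total -29.97 q6 guess -> shift units in final frame x,y,z: [0.027 2.484 0.026] dyaw 179.8
```

View pics/s1.png

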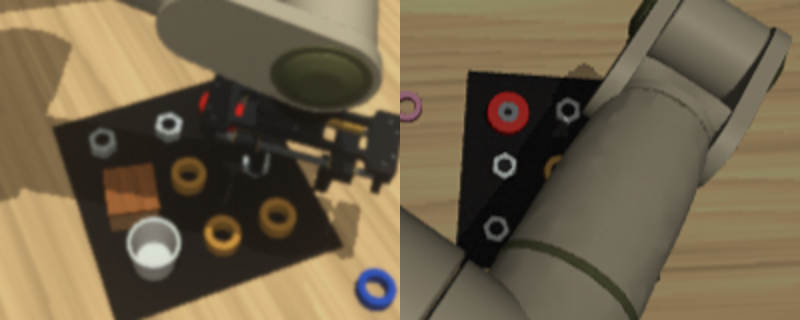

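servo_tool(increments=[[0.25,-0.03,0.6,-0.03,0,0,0],[0.25,0,0.7,0,0,0,0],[0.25,0,0.6,0,0,0,0],[0.25,0,0.4,0,0,0,0],[0.25,0,0.16,0,0,0,0],[0.25,0,0,0,0,0,0]])

```text
time: 3.95
position: [583.3, -301.7, 8.7]
orientation: [0.654, -0.27, 0.27, -0.654]
wrist_force: [-0.2, -0.6, -0.1]
finger_gap: 55.1
```

servo_tool(increments=[[0.25,0,0.05,0,0,0,0],[-1,0,0,0,0,0,0],[-1,0,0,0,0,0,0],[-1,0,0,0,0,0,0],[-1,0,0,0,0,0,0]], force=15)

```text
time: 4.58
position: [583.2, -301.8, 6.7]
orientation: [0.654, -0.27, 0.27, -0.654]
wrist_force: [-1.2, 0.9, 3.0]
finger_gap: 42.0
```

servo_tool(increments=[[-1,0,-0.3,0,0,0,0],[-1,0,-0.7,0,0,0,0],[-1,0,-0.9,0,0,0,0],[-1,0,-0.9,0,0,0,0],[-1,0,-0.6,0,0,0,0],[-1,0,-0.1,0,0,0,0],[-1,0,0,0,0,0,0]])

```text
time: 5.45
position: [582.8, -301.5, 145.6]
orientation: [-0.653, 0.27, -0.27, 0.654]
wrist_force: [0.9, 0.3, -2.3]
finger_gap: 41.8
```

```bash
python3 rows.py 538 143.6 125 -16.5 14
```

```text
t 5.45 pos [ 582.8 -301.5  145.6] yaw -44.9 gap 41.8 F [ 0.9  0.3 -2.3] dyaw 28.4 q6 end 31.4 tilt [-0.0009  0.0007]
wy per row -0.338
[-0.62, 0.04, 0.51]
[-0.6, 0.04, 0.53]
[-0.58, 0.04, 0.55]
[-0.56, 0.04, 0.57]
[-0.54, 0.04, 0.59]
[-0.52, 0.04, 0.61]
[-0.5, 0.04, 0.63]
[-0.47, 0.04, 0.64]
[-0.45, 0.04, 0.66]
[-0.43, 0.04, 0.67]
[-0.4, 0.04, 0.69]
[-0.38, 0.04, 0.7]
[-0.35, 0.04, 0.72]
[-0.33, 0.04, 0.73]
```

servo_tool(increments=[[-1,-0.62,0,0.51,0,-0.34,0],[-1,-0.6,0,0.53,0,-0.34,0],[-1,-0.58,0,0.55,0,-0.34,0],[-1,-0.56,0,0.57,0,-0.34,0],[-1,-0.54,0,0.59,0,-0.34,0],[-1,-0.52,0,0.61,0,-0.34,0],[-1,-0.5,0,0.63,0,-0.34,0],[-1,-0.47,0,0.64,0,-0.34,0],[-1,-0.45,0,0.66,0,-0.34,0],[-1,-0.43,0,0.67,0,-0.34,0],[-1,-0.4,0,0.69,0,-0.34,0],[-1,-0.38,0,0.7,0,-0.34,0]])

```text
time: 6.95
position: [543.6, 81.0, 145.0]
orientation: [0.696, -0.126, 0.124, -0.696]
wrist_force: [-0.9, -0.7, -1.0]
finger_gap: 42.1
```

servo_tool(increments=[[-1,-0.35,0.2,0.72,0,-0.34,0],[-1,-0.33,0.3,0.73,0,-0.34,0],[-1,0,0,0,0,0,0],[-1,0,0,0,0,0,0]])

```text
time: 7.45
position: [537.9, 143.1, 125.9]
orientation: [0.7, -0.101, 0.1, -0.7]
wrist_force: [-0.0, -0.5, -1.3]
finger_gap: 42.0
```

```bash
python3 plan.py 538 143.6 70 -16.5;  python3 - <<'E'
from m import *
p,d=bot.snapshot("side"); t,d2=bot.snapshot("top")
cv2.imwrite("pics/s2.png",np.hstack([cv2.resize(p[80:240,190:390],None,fx=2,fy=2),cv2.resize(t[120:280,150:350],None,fx=2,fy=2)])[...,::-1])
E
```

```text
t 7.45 pos [537.9 143.1 125.9] jaw yaw -16.3 down [-0.001 -0.    -1.   ] gap 42.0 q [ 0.05  0.49  1.55 -0.    1.1   0.33] F [-0.  -0.5 -1.3]
wy units total 0.03 q6 guess -> shift units in final frame x,y,z: [-1.000e-03  1.397e+00  1.300e-02] dyaw -0.2
wy units total -29.97 q6 guess -> shift units in final frame x,y,z: [ 1.000e-03  1.397e+00 -1.300e-02] dyaw 179.8
```

View pics/s2.png

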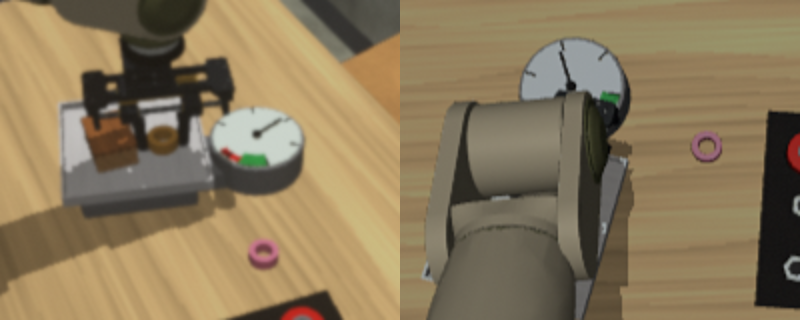

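servo_tool(increments=[[-1,0,0.5,0.01,0,0,0],[-1,0,0.45,0,0,0,0],[-1,0,0.2,0,0,0,0],[-1,0,0.1,0,0,0,0],[-1,0,0.07,0,0,0,0],[-1,0,0.07,0,0,0,0],[-1,0,0.07,0,0,0,0],[-1,0,0.07,0,0,0,0],[-1,0,0.05,0,0,0,0],[-1,0,0,0,0,0,0],[-1,0,0,0,0,0,0]])

```text
time: 8.93
position: [538.1, 144.1, 63.2]
orientation: [-0.7, 0.1, -0.1, 0.7]
wrist_force: [-1.0, -0.1, -1.0]
finger_gap: 41.7
```

```bash
cat > look.py <<'E'
from m import *
import sys
k=sys.argv[1]
p,d=bot.snapshot("side"); t,d2=bot.snapshot("top"); np.savez(f"side{k}.npz",p=p,d=d); np.savez(f"top{k}.npz",p=t,d=d2)
cv2.imwrite(f"pics/k{k}.png",np.hstack([cv2.resize(p[80:240,190:390],None,fx=2,fy=2),cv2.resize(t[120:280,150:350],None,fx=2,fy=2)])[...,::-1])
for n,q in(("top",t),("side",p)):
    try: read(n,q)
    except Exception as e: print(n,"read failed",e)
o=bot.get_obs(); print(round(o["time"],2),np.round(o["position"],1),np.round(o["wrist_force"],1),round(o["finger_gap"],1))
E
python3 look.py 3
```

```text
top hub [698.3 171. ] needle [(np.float64(84.2), 138), (np.float64(320.5), 63)] ticks [(np.float64(70.2), 493), (np.float64(142.4), 23), (np.float64(199.9), 24), (np.float64(257.9), 22), (np.float64(315.7), 19)] green 14.75 44.0
side hub [697.4 171.8] needle [(np.float64(124.5), 99), (np.float64(322.2), 126)] ticks [(np.float64(32.4), 165), (np.float64(78.1), 99), (np.float64(134.0), 292), (np.float64(200.2), 20), (np.float64(260.2), 21), (np.float64(319.0), 21)] green 15.5 49.25
9.03 [538.1 144.1  63.2] [-0.6  0.4  0.7] 41.8
```

View pics/k3.png

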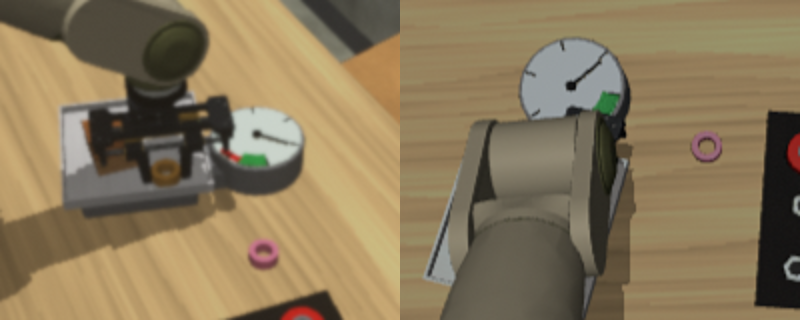

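servo_tool(increments=[[-1,0,0.03,0,0,0,0],[-0.02,0,0,0,0,0,0],[0.1,0,0,0,0,0,0],[0.25,0,0,0,0,0,0],[0.25,0,0,0,0,0,0],[0.25,0,-0.3,0,0,0,0],[0.25,0,-0.6,0,0,0,0],[0.25,0,-0.6,0,0,0,0],[0.25,0,-0.2,0,0,0,0],[0.25,0,0,0,0,0,0]])

```text
time: 10.28
position: [538.1, 144.0, 130.2]
orientation: [-0.7, 0.1, -0.101, 0.7]
wrist_force: [-0.1, -0.9, 0.3]
finger_gap: 55.4
```

```bash
python3 look.py 4; python3 rows.py 601 -225 110 -32 12
```

```text
top hub [692.2 165.3] needle [(np.float64(49.6), 227), (np.float64(162.0), 132), (np.float64(314.7), 41)] ticks [(np.float64(13.3), 60), (np.float64(52.8), 257), (np.float64(111.4), 16), (np.float64(164.1), 64), (np.float64(202.7), 15), (np.float64(253.9), 12), (np.float64(307.6), 14)] green 9.25 22.5
side hub [697.4 171.6] needle [(np.float64(333.2), 117)] ticks [(np.float64(32.4), 172), (np.float64(73.4), 76), (np.float64(140.9), 30), (np.float64(199.9), 29), (np.float64(260.0), 31), (np.float64(318.9), 32)] green 15.5 49.25
10.38 [537.7 144.  129.2] [0.6 1.1 0.4] 54.9
t 10.38 pos [537.7 144.  129.2] yaw -16.3 gap 54.9 F [0.6 1.1 0.4] dyaw -15.7 q6 end 11.5 tilt [-0.0013 -0.    ]
wy per row 0.218
[0.34, 0.04, -0.7]
[0.36, 0.04, -0.69]
[0.37, 0.04, -0.68]
[0.39, 0.04, -0.68]
[0.41, 0.04, -0.67]
[0.42, 0.04, -0.66]
[0.44, 0.04, -0.65]
[0.45, 0.04, -0.64]
[0.46, 0.04, -0.63]
[0.48, 0.04, -0.62]
[0.49, 0.04, -0.61]
[0.51, 0.04, -0.59]
```

View pics/k4.png

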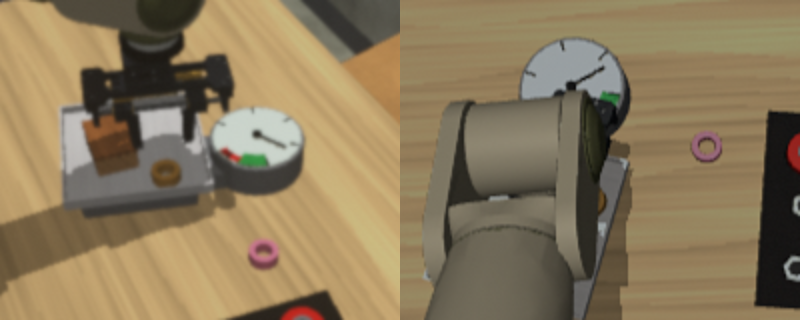

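servo_tool(increments=[[0,0.34,0.04,-0.7,0,0.22,0],[0,0.36,0.04,-0.69,0,0.22,0],[0,0.37,0.04,-0.68,0,0.22,0],[0,0.39,0.04,-0.68,0,0.22,0],[0,0.41,0.04,-0.67,0,0.22,0],[0,0.42,0.04,-0.66,0,0.22,0],[0,0.44,0.04,-0.65,0,0.22,0],[0,0.45,0.04,-0.64,0,0.22,0],[0,0.46,0.04,-0.63,0,0.22,0],[0,0.48,0.04,-0.62,0,0.22,0],[0,0.49,0.04,-0.61,0,0.22,0],[0,0.51,0.04,-0.59,0,0.22,0]])

```text
time: 11.88
position: [600.6, -226.6, 109.5]
orientation: [-0.679, 0.197, -0.195, 0.68]
wrist_force: [-0.4, 0.3, 0.8]
finger_gap: 44.0
```

servo_tool(increments=[[0,0,0,0,0,0,0],[0,0,0,0,0,0,0]])

```text
time: 12.12
position: [600.5, -224.8, 110.1]
orientation: [-0.679, 0.196, -0.195, 0.68]
wrist_force: [0.5, 0.2, -0.3]
finger_gap: 44.2
```

```bash
python3 look.py 5; python3 plan.py 601 -225 6.5 -32
```

```text
top hub [698.4 170.9] needle [(np.float64(331.2), 64)] ticks [(np.float64(32.1), 173), (np.float64(70.1), 22), (np.float64(142.4), 24), (np.float64(199.8), 23), (np.float64(257.8), 23), (np.float64(315.7), 19)] green 14.75 52.5
side hub [nan nan] needle [] ticks [] green nan nan
12.22 [ 600.8 -224.5  110.5] [ 0.8 -0.3 -0.3] 43.9
t 12.22 pos [ 600.8 -224.5  110.5] jaw yaw -32.1 down [-0.001  0.    -1.   ] gap 43.9 q [-0.54  0.68  1.27  0.    1.19  0.02] F [ 0.8 -0.3 -0.3]
wy units total -0.01 q6 guess -> shift units in final frame x,y,z: [ 0.011  2.601 -0.007] dyaw 0.1
wy units total 29.99 q6 guess -> shift units in final frame x,y,z: [-0.011  2.601  0.007] dyaw -179.9m.py:20: RuntimeWarning: Mean of empty slice.
  cx,cy=xx[k].mean(),yy[k].mean()
  ret = ret.dtype.type(ret / rcount)
  ret = umr_sum(arr, axis, dtype, out, keepdims, where=where)
  ret = umr_sum(arr, axis, dtype, out, keepdims, where=where)
```

servo_tool(increments=[[0,0.01,0.6,-0.01,0,0,0],[0,0,0.8,0,0,0,0],[0,0,0.7,0,0,0,0],[0,0,0.35,0,0,0,0],[0,0,0.15,0,0,0,0],[0,0,0,0,0,0,0],[-1,0,0,0,0,0,0],[-1,0,0,0,0,0,0],[-1,0,0,0,0,0,0],[-1,0,0,0,0,0,0]], force=15)

```text
time: 13.48
position: [601.3, -226.4, 7.5]
orientation: [0.68, -0.195, 0.196, -0.679]
wrist_force: [-1.3, 1.0, 6.0]
finger_gap: 29.5
```

servo_tool(increments=[[-1,0,-0.3,0,0,0,0],[-1,0,-0.7,0,0,0,0],[-1,0,-0.9,0,0,0,0],[-1,0,-0.9,0,0,0,0],[-1,0,-0.6,0,0,0,0],[-1,0,-0.1,0,0,0,0],[-1,0,0,0,0,0,0]])

```text
time: 14.35
position: [600.7, -226.1, 146.0]
orientation: [-0.679, 0.196, -0.195, 0.68]
wrist_force: [-0.4, -0.0, -1.0]
finger_gap: 30.3
```

```bash
python3 rows.py 583 278 125 -16.5 15
```

```text
t 14.35 pos [ 600.7 -226.1  146. ] yaw -32.2 gap 30.3 F [-0.4 -0.  -1. ] dyaw 15.7 q6 end 42.0 tilt [-0.0009  0.0005]
wy per row -0.174
[-0.47, 0.04, 0.7]
[-0.46, 0.04, 0.7]
[-0.45, 0.04, 0.71]
[-0.43, 0.04, 0.72]
[-0.42, 0.04, 0.73]
[-0.41, 0.04, 0.74]
[-0.39, 0.04, 0.74]
[-0.38, 0.04, 0.75]
[-0.37, 0.04, 0.76]
[-0.35, 0.04, 0.76]
[-0.34, 0.04, 0.77]
[-0.32, 0.04, 0.78]
[-0.31, 0.04, 0.78]
[-0.3, 0.04, 0.79]
[-0.28, 0.04, 0.79]
```

servo_tool(increments=[[-1,-0.47,0,0.7,0,-0.17,0],[-1,-0.46,0,0.7,0,-0.17,0],[-1,-0.45,0,0.71,0,-0.17,0],[-1,-0.43,0,0.72,0,-0.17,0],[-1,-0.42,0,0.73,0,-0.17,0],[-1,-0.41,0,0.74,0,-0.17,0],[-1,-0.39,0,0.74,0,-0.17,0],[-1,-0.38,0,0.75,0,-0.17,0],[-1,-0.37,0,0.76,0,-0.17,0],[-1,-0.35,0,0.76,0,-0.17,0],[-1,-0.34,0,0.77,0,-0.17,0],[-1,-0.32,0,0.78,0,-0.17,0]])

```text
time: 15.85
position: [587.2, 178.2, 145.2]
orientation: [0.697, -0.123, 0.121, -0.696]
wrist_force: [1.3, -0.4, 0.3]
finger_gap: 29.8
```

servo_tool(increments=[[-1,-0.31,0,0.78,0,-0.17,0],[-1,-0.3,0.2,0.79,0,-0.17,0],[-1,-0.28,0.3,0.79,0,-0.17,0],[-1,0,0,0,0,0,0],[-1,0,0,0,0,0,0]])

```text
time: 16.48
position: [584.7, 277.4, 126.1]
orientation: [0.7, -0.104, 0.103, -0.699]
wrist_force: [0.2, 0.1, -1.0]
finger_gap: 29.7
```

```bash
python3 look.py 6; python3 plan.py 583 278 65 -16.5
```

```text
top hub [698.3 171. ] needle [(np.float64(331.2), 64)] ticks [(np.float64(32.0), 174), (np.float64(69.9), 22), (np.float64(142.4), 24), (np.float64(199.9), 24), (np.float64(257.9), 22), (np.float64(315.7), 19)] green 14.75 52.25
side hub [697.4 171.7] needle [(np.float64(333.4), 116)] ticks [(np.float64(32.4), 172), (np.float64(68.7), 33), (np.float64(140.9), 30), (np.float64(200.0), 28), (np.float64(260.0), 31), (np.float64(318.9), 32)] green 15.75 49.25
16.57 [585.  277.1 126.8] [ 0.7 -0.5 -0.5] 30.0
t 16.57 pos [585.  277.1 126.8] jaw yaw -16.9 down [ 0. -0. -1.] gap 30.0 q [ 0.26  0.68  1.23 -0.    1.23  0.56] F [ 0.7 -0.5 -0.5]
wy units total -0.07 q6 guess -> shift units in final frame x,y,z: [-0.055  1.545  0.008] dyaw 0.4
wy units total 29.93 q6 guess -> shift units in final frame x,y,z: [ 0.055  1.545 -0.008] dyaw -179.6
```

View pics/k6.png

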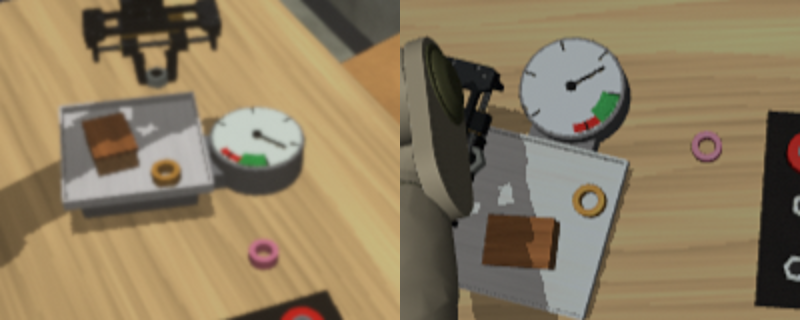

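servo_tool(increments=[[-1,-0.05,0.5,0,0,-0.07,0],[-1,0,0.5,0,0,0,0],[-1,0,0.25,0,0,0,0],[-1,0,0.12,0,0,0,0],[-1,0,0.08,0,0,0,0],[-1,0,0.07,0,0,0,0],[-1,0,0.06,0,0,0,0],[-1,0,0.05,0,0,0,0],[-1,0,0.03,0,0,0,0],[-1,0,0,0,0,0,0],[-1,0,0,0,0,0,0]])

```text
time: 17.95
position: [582.8, 278.7, 60.4]
orientation: [-0.7, 0.101, -0.101, 0.7]
wrist_force: [-1.0, 0.1, -0.4]
finger_gap: 29.6
```

```bash
python3 look.py 7 
```

```text
top hub [698.1 171.2] needle [(np.float64(4.9), 48), (np.float64(357.7), 21)] ticks [(np.float64(31.7), 174), (np.float64(69.8), 23), (np.float64(142.4), 24), (np.float64(200.1), 24), (np.float64(258.1), 23), (np.float64(315.7), 19)] green 14.5 52.0
side hub [697.1 171.6] needle [(np.float64(5.7), 57), (np.float64(357.0), 29)] ticks [(np.float64(32.3), 173), (np.float64(68.6), 34), (np.float64(141.8), 36), (np.float64(200.3), 28), (np.float64(260.0), 31), (np.float64(318.5), 33)] green 15.25 49.25
18.05 [582.8 278.7  60.4] [0.8 0.3 0.8] 29.9
```

View pics/k7.png

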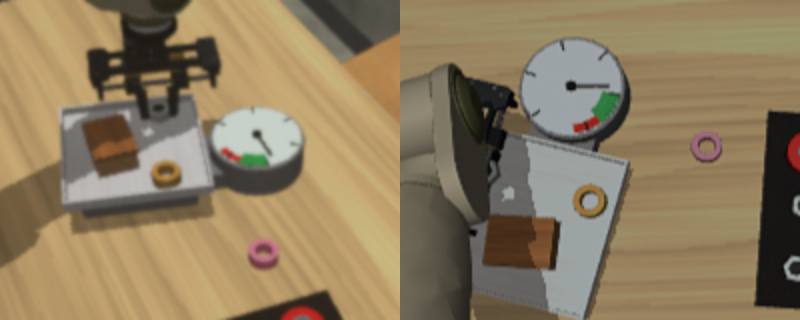

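servo_tool(increments=[[-1,0,0.01,0,0,0,0],[-0.3,0,0,0,0,0,0],[-0.15,0,0,0,0,0,0],[0,0,0,0,0,0,0],[0,0,0,0,0,0,0],[0,0,-0.3,0,0,0,0],[0,0,-0.6,0,0,0,0],[0,0,-0.6,0,0,0,0],[0,0,-0.3,0,0,0,0],[0,0,0,0,0,0,0]])

```text
time: 19.3
position: [583.1, 278.8, 132.8]
orientation: [-0.7, 0.101, -0.102, 0.7]
wrist_force: [-0.5, 0.3, -0.4]
finger_gap: 44.0
```

```bash
python3 look.py 8; python3 rows.py 446 -117.5 110 -14 14 
```

```text
top hub [698.  170.9] needle [(np.float64(5.8), 53), (np.float64(359.0), 8)] ticks [(np.float64(31.8), 174), (np.float64(69.9), 22), (np.float64(142.7), 24), (np.float64(200.2), 24), (np.float64(257.9), 22), (np.float64(315.4), 19)] green 14.5 52.25
side hub [697.1 171.5] needle [(np.float64(7.1), 66), (np.float64(358.0), 17)] ticks [(np.float64(32.3), 174), (np.float64(68.6), 34), (np.float64(141.2), 31), (np.float64(200.3), 28), (np.float64(260.0), 31), (np.float64(318.5), 33)] green 15.25 49.25
19.4 [582.5 278.5 131.1] [-0.  -0.  -0.3] 43.9
t 19.4 pos [582.5 278.5 131.1] yaw -16.4 gap 43.9 F [-0.  -0.  -0.3] dyaw 2.4 q6 end -0.8 tilt [-0.0012 -0.0004]
wy per row -0.029
[-0.03, 0.04, -0.75]
[-0.04, 0.04, -0.75]
[-0.04, 0.04, -0.75]
[-0.04, 0.04, -0.75]
[-0.04, 0.04, -0.75]
[-0.05, 0.04, -0.75]
[-0.05, 0.04, -0.75]
[-0.05, 0.04, -0.75]
[-0.05, 0.04, -0.75]
[-0.05, 0.04, -0.75]
[-0.06, 0.04, -0.75]
[-0.06, 0.04, -0.75]
[-0.06, 0.04, -0.75]
[-0.06, 0.04, -0.75]
```

View pics/k8.png

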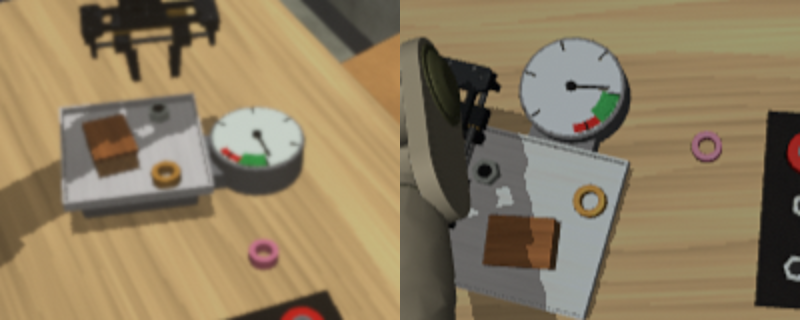

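servo_tool(increments=[[0,-0.03,0,-0.75,0,0,0],[0,-0.04,0,-0.75,0,0,0],[0,-0.04,0,-0.75,0,0,0],[0,-0.04,0,-0.75,0,0,0],[0,-0.04,0,-0.75,0,-0.05,0],[0,-0.05,0,-0.75,0,-0.05,0],[0,-0.05,0,-0.75,0,-0.05,0],[0,-0.05,0,-0.75,0,-0.05,0],[0,-0.05,0,-0.75,0,-0.05,0],[0,-0.05,0,-0.75,0,-0.05,0],[0,-0.06,0,-0.75,0,-0.05,0],[0,-0.06,0.1,-0.75,0,-0.05,0]])

```text
time: 20.9
position: [463.0, -62.6, 127.3]
orientation: [-0.702, 0.087, -0.086, 0.702]
wrist_force: [0.3, -0.3, 0.4]
finger_gap: 44.2
```

servo_tool(increments=[[0,-0.06,0.2,-0.75,0,0,0],[0,-0.06,0.2,-0.75,0,0,0],[0,0,0,0,0,0,0],[0,0,0,0,0,0,0]])

```text
time: 21.4
position: [444.5, -118.2, 111.8]
orientation: [-0.702, 0.087, -0.086, 0.702]
wrist_force: [0.1, -0.2, -0.5]
finger_gap: 44.1
```

```bash
python3 look.py 9 2>/dev/null; python3 plan.py 446 -117.5 6.5 -14 
python3 - <<'E'
import numpy as np,cv2
p=np.load("side9.npz")["p"];t=np.load("top9.npz")["p"]
cv2.imwrite("pics/k9b.png",np.hstack([cv2.resize(p[190:350,230:430],None,fx=2,fy=2),cv2.resize(t[140:300,300:500],None,fx=2,fy=2)])[...,::-1])
E
```

```text
top hub [698.  170.5] needle [(np.float64(5.8), 52), (np.float64(359.1), 7)] ticks [(np.float64(32.0), 174), (np.float64(70.4), 22), (np.float64(143.0), 23), (np.float64(200.1), 23), (np.float64(257.5), 22), (np.float64(315.1), 20)] green 14.5 52.5
side hub [697.  171.5] needle [(np.float64(7.1), 66), (np.float64(357.9), 18)] ticks [(np.float64(32.3), 175), (np.float64(68.7), 35), (np.float64(141.2), 31), (np.float64(200.3), 28), (np.float64(260.0), 31), (np.float64(318.5), 33)] green 15.25 49.25
21.5 [ 444.7 -118.   112. ] [-0.3  0.9  0.4] 44.3
t 21.5 pos [ 444.7 -118.   112. ] jaw yaw -14.0 down [ 0.  0. -1.] gap 44.3 q [-0.51  0.32  1.85  0.    0.97 -0.27] F [-0.3  0.9  0.4]
wy units total 0.01 q6 guess -> shift units in final frame x,y,z: [0.028 2.638 0.02 ] dyaw -0.0
wy units total -29.99 q6 guess -> shift units in final frame x,y,z: [-0.028  2.638 -0.02 ] dyaw 180.0
```

View pics/k9b.png

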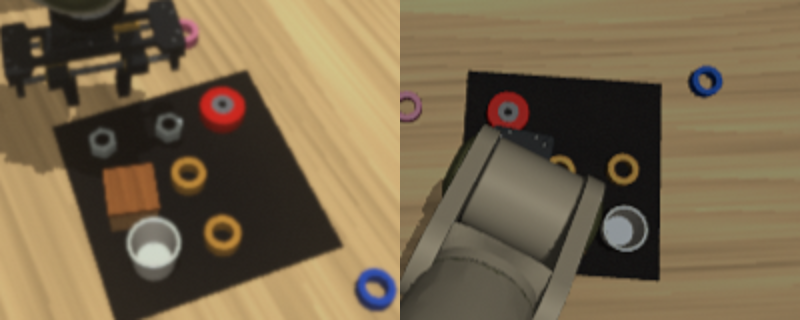

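servo_tool(increments=[[0,0.02,0.6,0.02,0,0,0],[0,0,0.8,0,0,0,0],[0,0,0.7,0,0,0,0],[0,0,0.38,0,0,0,0],[0,0,0.15,0,0,0,0],[0,0,0,0,0,0,0],[-1,0,0,0,0,0,0],[-1,0,0,0,0,0,0],[-1,0,0,0,0,0,0],[-1,0,0,0,0,0,0]], force=15)

```text
time: 22.75
position: [445.8, -118.4, 7.3]
orientation: [0.702, -0.086, 0.087, -0.702]
wrist_force: [-0.6, 0.5, 6.2]
finger_gap: 30.0
```

servo_tool(increments=[[-1,0,-0.3,0,0,0,0],[-1,0,-0.7,0,0,0,0],[-1,0,-0.9,0,0,0,0],[-1,0,-0.9,0,0,0,0],[-1,0,-0.6,0,0,0,0],[-1,0,-0.1,0,0,0,0],[-1,0,0,0,0,0,0]])

```text
time: 23.62
position: [445.1, -118.1, 146.3]
orientation: [-0.702, 0.087, -0.086, 0.702]
wrist_force: [-0.1, 1.0, -1.2]
finger_gap: 29.9
```

```bash
python3 rows.py 573 209 128 -16.5 12; python3 - <<'E'
from m import *
t=np.load("top9.npz")["p"]; s=np.load("side8.npz");P=cloud("side",s["d"])
# collar/nut now in tray, floor ~55.6
hsv=cv2.cvtColor(t,cv2.COLOR_RGB2HSV); m=((hsv[...,0]>12)&(hsv[...,0]<28)&(hsv[...,1]>130)&(hsv[...,2]>110)).astype(np.uint8); m[:,:150]=0;m[:,260:]=0;m[:180]=0;m[290:]=0
cs,_=cv2.findContours(m,0,1)
for c in cs:
    if cv2.contourArea(c)>60: print(cv2.minEnclosingCircle(ray("top",c[:,0],75)[:,:2].astype(np.float32)))
cv2.imwrite("pics/k10.png",cv2.resize(t[170:290,155:275],None,fx=4,fy=4)[...,::-1])
E
```

```text
t 23.62 pos [ 445.1 -118.1  146.3] yaw -14.0 gap 29.9 F [-0.1  1.  -1.2] dyaw -2.5 q6 end 36.5 tilt [-0.0006  0.0003]
wy per row 0.034
[0.09, 0.04, 0.73]
[0.09, 0.04, 0.73]
[0.09, 0.04, 0.73]
[0.09, 0.04, 0.73]
[0.08, 0.04, 0.73]
[0.08, 0.04, 0.73]
[0.08, 0.04, 0.73]
[0.07, 0.04, 0.73]
[0.07, 0.04, 0.73]
[0.07, 0.04, 0.73]
[0.07, 0.04, 0.73]
[0.06, 0.04, 0.73]
((481.682861328125, 233.55563354492188), 42.98818588256836)
((539.9185180664062, 144.5639190673828), 19.65699005126953)
```

View pics/k10.png

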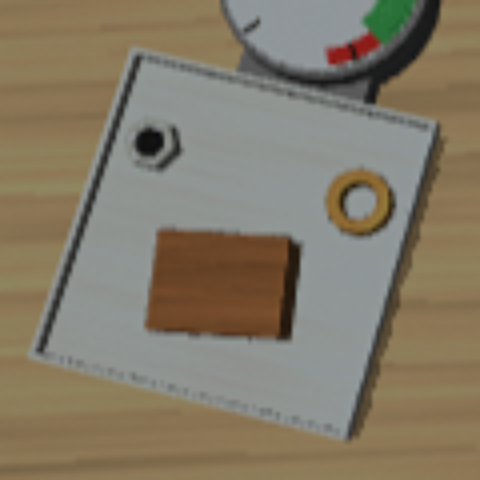

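servo_tool(increments=[[-1,0.09,0,0.73,0,0.03,0],[-1,0.08,0,0.73,0,0.03,0],[-1,0.08,0,0.73,0,0.03,0],[-1,0.08,0,0.73,0,0.03,0],[-1,0.08,0,0.73,0,0.03,0],[-1,0.08,0,0.73,0,0.03,0],[-1,0.07,0,0.73,0,0.03,0],[-1,0.07,0,0.73,0,0.03,0],[-1,0.06,0,0.73,0,0.03,0],[-1,0.06,0,0.73,0,0.03,0],[-1,0.06,0.2,0.73,0,0.03,0],[-1,0.05,0.3,0.73,0,0.03,0]])

```text
time: 25.12
position: [569.3, 212.1, 125.1]
orientation: [0.7, -0.1, 0.099, -0.7]
wrist_force: [0.3, -0.8, -0.4]
finger_gap: 29.7
```

servo_tool(increments=[[-1,0,0,0,0,0,0],[-1,0,0,0,0,0,0]])

```text
time: 25.38
position: [569.1, 210.6, 126.1]
orientation: [0.7, -0.1, 0.099, -0.7]
wrist_force: [-0.2, -0.2, -0.5]
finger_gap: 29.7
```

```bash
python3 look.py 11 2>/dev/null; python3 plan.py 570 209 57 -16.5
```

```text
top hub [698.  170.9] needle [(np.float64(5.8), 53), (np.float64(169.2), 300), (np.float64(359.0), 8)] ticks [(np.float64(31.3), 168), (np.float64(70.1), 18), (np.float64(157.5), 459), (np.float64(257.9), 18), (np.float64(315.4), 16)] green 14.5 52.25
side hub [697.1 171.5] needle [(np.float64(7.1), 66), (np.float64(358.0), 17)] ticks [(np.float64(32.2), 170), (np.float64(68.7), 29), (np.float64(121.7), 297), (np.float64(200.4), 24), (np.float64(260.0), 25), (np.float64(318.5), 27)] green 15.25 49.25
25.48 [569.4 210.4 126.8] [ 0.5  0.1 -1. ] 29.9
t 25.48 pos [569.4 210.4 126.8] jaw yaw -16.2 down [-0. -0. -1.] gap 29.9 q [ 0.16  0.59  1.38 -0.    1.17  0.44] F [ 0.5  0.1 -1. ]
wy units total 0.04 q6 guess -> shift units in final frame x,y,z: [ 0.024  1.745 -0.031] dyaw -0.3
wy units total -29.96 q6 guess -> shift units in final frame x,y,z: [-0.024  1.745  0.031] dyaw 179.7
```

View pics/k11.png

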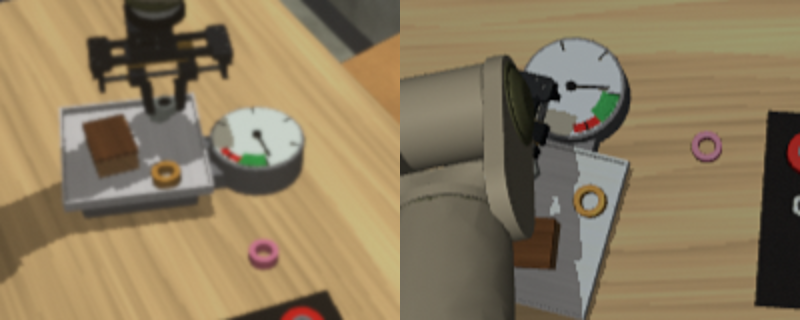

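servo_tool(increments=[[-1,0.02,0.5,-0.03,0,0.04,0],[-1,0,0.5,0,0,0,0],[-1,0,0.32,0,0,0,0],[-1,0,0.12,0,0,0,0],[-1,0,0.08,0,0,0,0],[-1,0,0.07,0,0,0,0],[-1,0,0.06,0,0,0,0],[-1,0,0.05,0,0,0,0],[-1,0,0.04,0,0,0,0],[-1,0,0,0,0,0,0],[-1,0,0,0,0,0,0]])

```text
time: 26.85
position: [569.9, 209.9, 57.2]
orientation: [-0.7, 0.101, -0.101, 0.7]
wrist_force: [-0.5, 0.9, -0.1]
finger_gap: 29.7
```

```bash
python3 look.py 12 2>/dev/null
```

```text
top hub [695.2 172.3] needle [(np.float64(31.0), 61), (np.float64(126.5), 386)] ticks [(np.float64(11.3), 20), (np.float64(49.6), 6), (np.float64(68.0), 17), (np.float64(82.7), 19), (np.float64(147.5), 374), (np.float64(203.3), 13), (np.float64(259.9), 14), (np.float64(314.6), 14)] green 11.0 49.0
side hub [696.6 171.5] needle [(np.float64(37.6), 74)] ticks [(np.float64(31.9), 169), (np.float64(68.8), 31), (np.float64(124.2), 358), (np.float64(200.8), 21), (np.float64(260.1), 22), (np.float64(318.2), 25)] green 14.75 49.0
26.95 [569.9 209.9  57.2] [-0.6 -0.9  0.2] 30.0
```

View pics/k12.png

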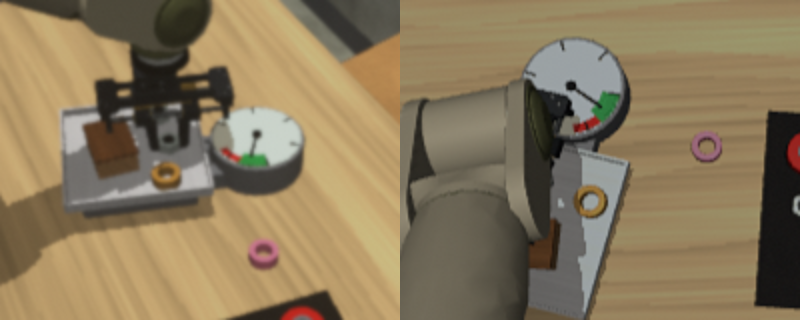

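servo_tool(increments=[[-0.3,0,0,0,0,0,0],[-0.15,0,0,0,0,0,0],[-0.05,0,0,0,0,0,0],[-0.05,0,0,0,0,0,0],[-0.05,0,-0.3,0,0,0,0],[-0.05,0,-0.7,0,0,0,0],[-0.05,0,-0.9,0,0,0,0],[-0.05,0,-0.9,0,0,0,0],[-0.05,0,-0.5,0,0,0,0],[-0.05,0,0,-1,0,0,0],[-0.05,0,0,-1,0,0,0],[-0.05,0,0,-1,0,0,0]])

```text
time: 28.45
position: [535.6, 93.7, 190.1]
orientation: [-0.7, 0.101, -0.101, 0.7]
wrist_force: [0.4, -0.2, 0.2]
finger_gap: 42.1
```

servo_tool(increments=[[-0.05,0,0,-1,0,0,0],[-0.05,-0.5,0,-0.8,0,0,0],[-0.05,-0.5,0,-0.6,0,0,0],[-0.05,-0.5,0,0,0,0,0],[-0.05,0,0,0,0,0,0],[-0.05,0,0,0,0,0,0],[-0.05,0,0,0,0,0,0],[-0.05,0,0,0,0,0,0]])

```text
time: 29.45
position: [451.6, 19.7, 189.0]
orientation: [0.7, -0.101, 0.101, -0.7]
wrist_force: [0.6, -0.1, -0.9]
finger_gap: 41.8
```

```bash
python3 look.py 13 2>/dev/null; python3 - <<'E'
import numpy as np,cv2
p=np.load("side13.npz")["p"];t=np.load("top13.npz")["p"]
cv2.imwrite("pics/k13b.png",np.vstack([cv2.resize(p[100:350,180:440],None,fx=1.1,fy=1.1),cv2.resize(t[110:300,150:470],(286,200))])[...,::-1])
cv2.imwrite("pics/k13c.png",cv2.resize(t[110:290,150:450],None,fx=2.6,fy=2.6,interpolation=cv2.INTER_CUBIC)[...,::-1])
E
```

```text
top hub [698.  171.3] needle [(np.float64(39.4), 56)] ticks [(np.float64(31.6), 173), (np.float64(69.6), 22), (np.float64(142.6), 24), (np.float64(200.2), 24), (np.float64(258.2), 22), (np.float64(315.7), 19)] green 14.25 51.75
side hub [696.6 171.5] needle [(np.float64(38.8), 79)] ticks [(np.float64(32.0), 175), (np.float64(68.4), 35), (np.float64(141.7), 31), (np.float64(200.7), 29), (np.float64(260.1), 30), (np.float64(318.2), 34)] green 14.75 49.0
29.55 [451.4  19.7 189. ] [1.2 1.4 0.5] 41.7
```

View pics/k13c.png

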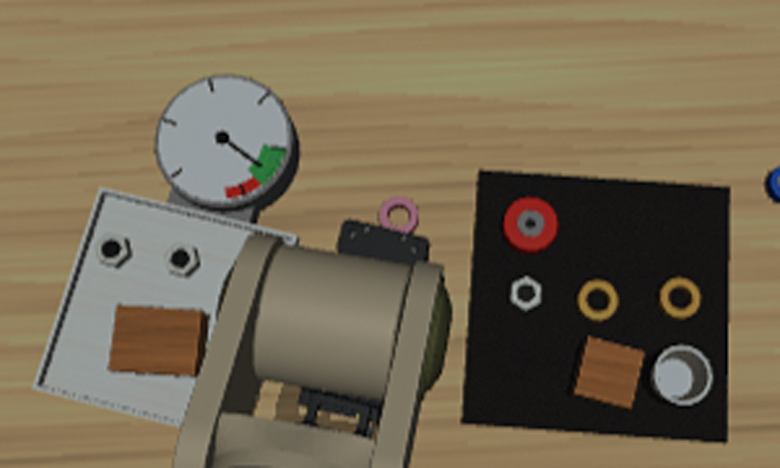

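View pics/k13b.png

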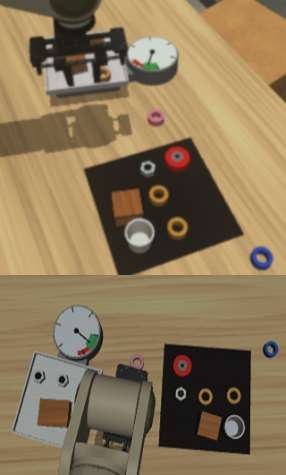

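```bash
python3 -c "
from cell import bot
print(bot.hand_in())"
```

```text
the job is handed in; nothing more can be done
None
```

The needle came to rest in the green band at about 4.47 (447 g), and I handed the job in at 29.6 s.

I added one brass collar and two steel nuts to the tray, one at a time. Each was lowered until the scale carried nearly all its weight before I let go. The readings went from about 1.93 with only the clip box, to 3.28 with the collar, 3.87 with the first nut, and 4.47 with the second.

**Last checks:**
- **Reading:** In both the top and side views, with the gripper clear of the tray, the needle lay between the ends of the green band.
- **Tray:** The clip box and both nuts are in the tray in the final top view. The collar was partly hidden by the arm there, but an earlier top view showed it lying flat where I set it down.
- **Left alone:** Two collars and one nut are still on the mat. The wooden box, cup and red wheel look unmoved, and the pink and blue rings were not touched.
- **Disagreement:** The two cameras gave dial readings up to about 0.04 rad apart, which is well within the margin to the band's edges.

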